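# Wipe the welding chips into the chip drawer

## Robot

A 6-joint arm with a two-finger parallel gripper is mounted at the origin on the work surface. World frame = base frame: x ahead of the robot, y to its left, z up, the work surface at z = 0. Lengths are in mm, angles in rad, forces in N, time in s.
With the tool pointing down it reaches from about 275 to 750 mm from the base axis. Payload 10.2 kg.
Tool frame: the origin (TCP) lies midway between the tips of the shut fingers; the grasp point (between the pads) lies 19 mm behind it; z points along the fingers, y is the direction in which the jaws open and shut (so a half turn about z gives the same grasp; the last joint's range is limited). The gripper opens to 85 mm and grips with 20 to 120 N. Pads are 22 mm wide; open, the fingers measure 114 mm over their backs; the gripper's body (76 mm by 85 mm) begins 54 mm behind the grasp point. The pads swing forward as they close: fully open they stand 13 mm farther back than shut.
Start: joints at [1.024, 0.313, 1.498, -0, 1.331, -0.223], TCP at [167.053, 497.719, 231.294] pointing down, gripper open.
Joint ranges: [-2.94, 2.94], [-0.97, 2.17], [0.19, 2.56], [-1.23, 4.37], [0.02, 3.11], [-2.88, 2.88]. Speed limits (rad/s): [2.39, 2.39, 3.01, 3.14, 3.14, 3.14].

## Interface

Orientations are given as a unit quaternion [w, x, y, z].
In Python, from rig import sense, optics, ctrl gives the robot as it stands.
- The arm moves only by the tool play_rows, never from a script. Its argument "plan" is a list of rows, each a list of 7 numbers: the shift along the world's x, y, z in mm, then the turn, a rotation vector about the world's x, y, z in rad, then the opening, from -1 (shut) to 1 (fully open), so that 0 is half open. A call has 1 to 5 rows; each row shifts and turns the pose as measured when the row begins; what a row does not reach is not made up. A row lasts 1/12 s, in which the tool goes at most 41.7 mm and 7.16 degrees, less where a joint would pass 70% of its speed; a pose out of reach is approached as far as the arm can. A call is refused whole if a number of a shift passes 41.7 or a number of a turn 0.125, either way. A call with a gripper value outside its range is refused whole. The fingers move at their own pace and stop on an object; "grip_force" is the grip in N (left out, the last holds). Time passes only in rows, so rows that do not move let the fingers close. It gives the time, the measured TCP pose, the force and the opening at its end, in the units of the state.
- sense(): the state, without advancing time (a new reading comes with each control period).
- optics.capture(name): name is "scene" or "top"; returns a dict with "img" (420x560x3 uint8, blue, green, red), "fx", "fy", "cx", "cy" (pixels), "world_to_cam" (4x4, takes a point from world to camera coordinates). Camera axes: x right, y up, looking along -z (the intrinsics and any distortion apply to the point x, -y, -z); pixel columns grow to the right and rows downward; lengths in mm; the calibration is good to about 2 mm. A picture is of the moment at which its call begins. There is no depth.
- ctrl.finish_job(): hands the job in, once; it reports no verdict.
The state is a dict: "time_s": time; "joints": joint angles; "dq": joint speeds; "tau": joint torques, N m; "eef_pos": TCP position; "ee_rot": TCP orientation; "force": force on the tool from outside, world axes, zero at the start; "wrist_torque": the same for the moment, N m; "grip_width": opening from 0.0 (shut) to 1.0 (fully open).
Only numpy, scipy, OpenCV 4.12 (cv2) and the standard library are available. Lean on these libraries where they do the work, as an engineer would, in place of code of your own. Each camera call takes 0.05 s, during which the arm holds its last target. There are 200 camera calls.

## Task

Clear the chips off the cleaning plate: pull the yellow-fronted drawer under the plate out to its stop, then take the blue scraper block from its tray and wipe all five chips over the plate's open front edge into the drawer, touching the chips with nothing but the scraper. Then set the scraper back upright and flat in its black tray (lower it in, do not drop it), and last push the drawer fully shut. Leave the other things on the bench where they are.

Things in the scene. Friction and masses are not known exactly. Their poses are not given: they have to be found in the camera images.
- station: fixed cleaning station: green box 150 mm deep (its x) by 220 mm wide (its y), bare metal plate on top at height 72 mm. Origin at the centre of its underside on the bench; its -x side is the open front, towards the robot. Green rims 10 mm high stand on the plate's left, right and back; the clear plate inside them reaches from x = -75 mm (front edge, no rim) to +67 mm, and y = -92 to +92 mm
- plate_top (a point): centre of the plate's upper surface, 72 mm above the bench, axes as the station
- drawer (a joint): drawer under the plate, m: 0 is shut, 0.09 is the stop, fully out; it slides towards the station's -x; friction about 1.5 N. Open inside, 196 mm wide, walls up to 54 mm above the bench; yellow front panel 218 mm wide, from 6 to 58 mm above the bench
- drawer_handle (a point): middle of the drawer's bar handle: a round steel bar 10 mm thick and 90 mm long along the station's y, 46 mm above the bench, its axis 40 mm in front of the yellow panel (35 mm clear gap behind it); moves with the drawer
- drawer_floor (a point): centre of the drawer's inner floor, 14 mm above the bench; inner floor 135 mm deep (x) by 196 mm wide (y); moves with the drawer; axes as the station
- scraper: blue scraper block, 250 g, standing upright in its tray. Blade 26 mm thick (its x) by 130 mm wide (its y), 28 mm high, with a steel edge below; on it a grip 24 mm thick (x) by 76 mm wide (y) from 28 to 84 mm above the underside. Origin at the centre of its underside; z up. Both faces are alike
- scraper_tray: fixed black open tray 64 mm (its x) by 170 mm (its y), 18 mm high, inside 54 by 160 mm, floor 5 mm thick. Origin at the centre of its underside on the bench. The scraper stands in it with its width along the tray's y
- chip_0: metal off-cut chip, lying flat on the plate at the start; origin at the centre of its underside; copper-coloured, 22 x 16 x 7 mm
- chip_1: metal off-cut chip, lying flat on the plate at the start; origin at the centre of its underside; brass-coloured, 18 x 18 x 8 mm
- chip_2: metal off-cut chip, lying flat on the plate at the start; origin at the centre of its underside; dark L-shape, 22 x 19 x 7 mm
- chip_3: metal off-cut chip, lying flat on the plate at the start; origin at the centre of its underside; dark round disc, 22 mm diameter, 8 mm high
- chip_4: metal off-cut chip, lying flat on the plate at the start; origin at the centre of its underside; copper-coloured, 23 x 13 x 8 mm
- parts_bin: fixed red bin 100 x 150 x 50 mm with nozzles in it; not part of the job; origin at the centre of its underside
- bench_brush: flat hand brush with a wooden handle, lying on the bench; leave alone
- wrench: wrench lying on the bench; leave alone
- hammer: hammer lying behind the station; leave alone
- v_block: steel V-block 60 x 50 x 48 mm; leave alone
- spray_can: yellow can 56 mm across, 130 mm high; leave alone
- mug: blue mug 80 mm across, 90 mm high; leave alone
- flux_jar: amber jar 60 mm across, 70 mm high; leave alone

How it is judged (in metres and radians):
On the way, in this order (a step that is already met when the one before it is completed fails the run):
1. the drawer is pulled out to its stop (at least 85 of 90 mm) (value of joint drawer above 0.085 m), for 0.1 s.
2. the scraper is held in the fingers, lifted clear of its tray (contact force between the fingers and scraper above 0.5 N and z of scraper in the frame of scraper_tray above 0.03 m), for 0.1 s.
3. all five chips lie in the drawer (x of chip_0 in the frame of drawer_floor between -0.07 and 0.07 m and y of chip_0 in the frame of drawer_floor between -0.1 and 0.1 m and z of chip_0 in the frame of drawer_floor between -0.006 and 0.04 m and x of chip_1 in the frame of drawer_floor between -0.07 and 0.07 m and y of chip_1 in the frame of drawer_floor between -0.1 and 0.1 m and z of chip_1 in the frame of drawer_floor between -0.006 and 0.04 m and x of chip_2 in the frame of drawer_floor between -0.07 and 0.07 m and y of chip_2 in the frame of drawer_floor between -0.1 and 0.1 m and z of chip_2 in the frame of drawer_floor between -0.006 and 0.04 m and x of chip_3 in the frame of drawer_floor between -0.07 and 0.07 m and y of chip_3 in the frame of drawer_floor between -0.1 and 0.1 m and z of chip_3 in the frame of drawer_floor between -0.006 and 0.04 m and x of chip_4 in the frame of drawer_floor between -0.07 and 0.07 m and y of chip_4 in the frame of drawer_floor between -0.1 and 0.1 m and z of chip_4 in the frame of drawer_floor between -0.006 and 0.04 m), for 0.2 s.
4. the scraper, still held, is lowered into its tray, its underside within 12 mm of the tray's floor (x of scraper in the frame of scraper_tray between -0.018 and 0.018 m and y of scraper in the frame of scraper_tray between -0.02 and 0.02 m and contact force between the fingers and scraper above 0.5 N and z of scraper in the frame of scraper_tray below 0.017 m), for 0.05 s.
5. the drawer is pushed fully shut (within 4 mm) (value of joint drawer below 0.004 m), for 0.2 s.
At the end, for the whole second after the job is handed in: All five chips lie inside the drawer, the drawer is shut within 4 mm, and the scraper stands released and still in its tray: underside flat on the tray's floor (within 4 mm), within 18 mm (tray's x) and 20 mm (tray's y) of the middle, upright within 0.1 rad (all of step 3 and x of scraper in the frame of scraper_tray between -0.018 and 0.018 m and y of scraper in the frame of scraper_tray between -0.02 and 0.02 m and z of scraper in the frame of scraper_tray below 0.009 m and angle between scraper's own z axis and vertical below 0.1 rad and value of joint drawer below 0.004 m and linear speed of scraper below 0.02 m/s); the robot touches nothing.
It fails at once if the robot touches a chip with its fingers or arm (contact force between any of the fingers, the arm and chip_0 above 1 N or contact force between any of the fingers, the arm and chip_1 above 1 N or contact force between any of the fingers, the arm and chip_2 above 1 N or contact force between any of the fingers, the arm and chip_3 above 1 N or contact force between any of the fingers, the arm and chip_4 above 1 N).
It fails at once if another thing on the bench is moved by more than 30 mm (distance of any of bench_brush, wrench, hammer, v_block, spray_can, mug, flux_jar from where it was at the start of the episode above 0.03 m).
It also fails if it takes over 72 s, if anything falls off the work surface, if the arm or the gripper's body presses on something with over 40 N, if the wrist force passes 120 N, or if a joint passes its speed limit or range.

## Working session

There is one attempt and no reset: what is moved stays moved. The work goes in short steps, Python scripts to look and compute and a tool call to move; the robot and the scene stay as the last step left them, time stands still between calls to the robot, and variables do not carry over. Pictures are saved under pics/ and viewed, about 8 in all and at most 12, crops included, and the job is handed in when it is done.

Besides the shell and the picture viewer there is one more tool, called after ">>>" as name(argument=value, ...), one argument or row to a line, values as JSON. play_rows: Moves the arm, as the interface text tells. Its arguments: {"type":"object","properties":{"plan":{"type":"array"},"grip_force":{"type":"number"}},"required":["plan"]}

```bash
mkdir -p pics; cat > h.py <<'E'
import numpy as np, cv2
from rig import sense, optics, ctrl
def cap(n,f):
    c=optics.capture(n); cv2.imwrite(f'pics/{f}.png',c['img']); np.savez(f'pics/{f}.npz',**{k:np.array(v) for k,v in c.items() if isinstance(v,(int,float,list,np.ndarray))}); return c
def ray(c,u,v,z):
    W=np.array(c['world_to_cam']);R=W[:3,:3];t=W[:3,3]
    d=R.T@np.array([(u-c['cx'])/c['fx'],-(v-c['cy'])/c['fy'],-1.]); o=-R.T@t
    return (o+d*(z-o[2])/d[2]).round(1)
def pix(c,p):
    W=np.array(c['world_to_cam']);q=W[:3,:3]@np.array(p)+W[:3,3]
    return (c['cx']+c['fx']*q[0]/-q[2], c['cy']-c['fy']*q[1]/-q[2])
def st():
    s=sense(); print({k:np.round(s[k],3).tolist() for k in s})
E
python3 - <<'E'
from h import *
for n in('top','scene'):
    c=cap(n,n+'0'); print([k for k in c],c['fx'],c['cx'],c['cy'],{k:c[k] for k in c if k not in('img','world_to_cam')})
    W=c['world_to_cam'];print(W)
    cv2.imwrite(f'pics/{n}0b.png',cv2.resize(c['img'],(800,600),interpolation=cv2.INTER_CUBIC))
st()
E
```

```text
['img', 'fx', 'fy', 'cx', 'cy', 'world_to_cam'] 463.03732051305786 284.317510057805 211.7362872371089 {'fx': 463.03732051305786, 'fy': 463.03732051305786, 'cx': 284.317510057805, 'cy': 211.7362872371089}
[[-8.78555830e-03 -9.99890888e-01 -1.18754056e-02  1.29391422e+01]
 [ 9.80109538e-01 -1.09651665e-02  1.98154126e-01 -6.09690723e+02]
 [-1.98262721e-01 -9.89830365e-03  9.80098932e-01 -1.47717132e+03]
 [ 0.00000000e+00  0.00000000e+00  0.00000000e+00  1.00000000e+00]]
['img', 'fx', 'fy', 'cx', 'cy', 'world_to_cam'] 453.12134278739984 283.09656432303257 205.74818963847005 {'fx': 453.12134278739984, 'fy': 453.12134278739984, 'cx': 283.09656432303257, 'cy': 205.74818963847005}
[[-9.04816408e-01  4.25313513e-01  2.03883179e-02  5.44244438e+02]
 [-2.55701472e-01 -5.81021932e-01  7.72677340e-01  1.13236038e+02]
 [ 3.40476174e-01  6.93917813e-01  6.34471469e-01 -1.44134556e+03]
 [ 0.00000000e+00  0.00000000e+00  0.00000000e+00  1.00000000e+00]]
{'time_s': 0.1, 'joints': [1.024, 0.313, 1.498, 0.0, 1.331, -0.223], 'dq': [-0.0, -0.001, -0.003, 0.001, -0.001, -0.001], 'tau': [0.004, -41.29, -26.014, -0.0, 0.003, -0.0], 'eef_pos': [166.931, 497.514, 230.802], 'ee_rot': [-0.0, 0.161, 0.987, -0.001], 'force': [0.095, 0.044, -0.183], 'wrist_torque': [0.011, 0.029, 0.006], 'grip_width': 0.998}
```

View pics/top0b.png

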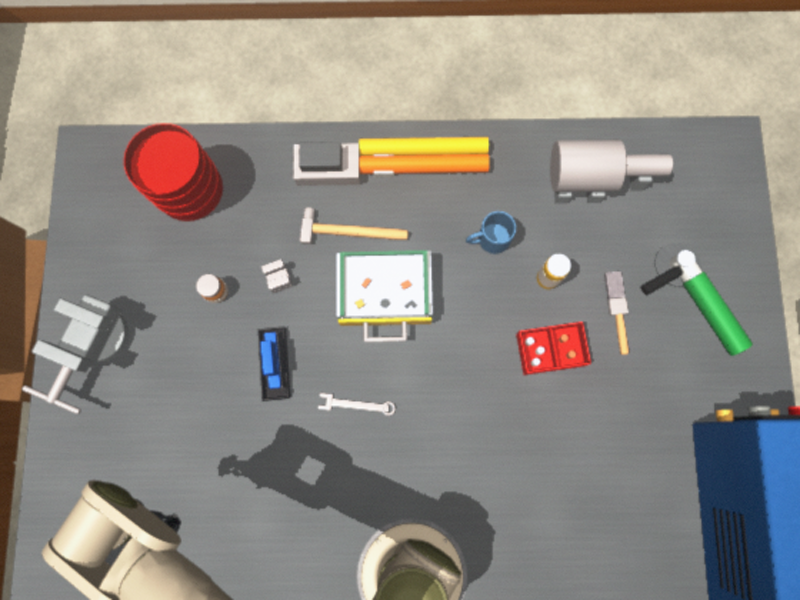

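View pics/scene0b.png

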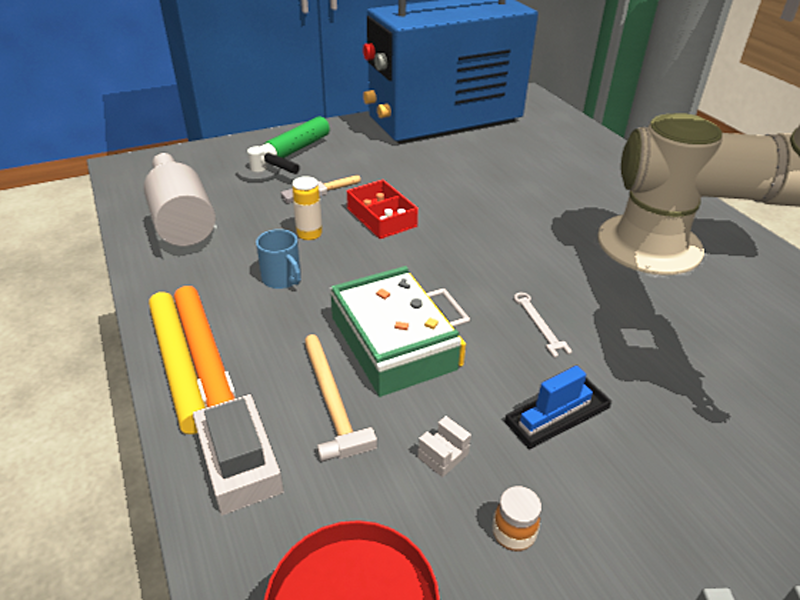

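Top view (800×600): the station is at about (385,285) with the handle at (386,338), the tray is at (273,362), and five chips lie at rows 282–306. I'll enlarge this area.

```bash
python3 - <<'E'
import cv2
i=cv2.imread('pics/top0.png'); c=i[170:290,170:330]; cv2.imwrite('pics/c1.png',cv2.resize(c,(800,600),interpolation=cv2.INTER_CUBIC))
E
```

```text
(no output)
```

View pics/c1.png

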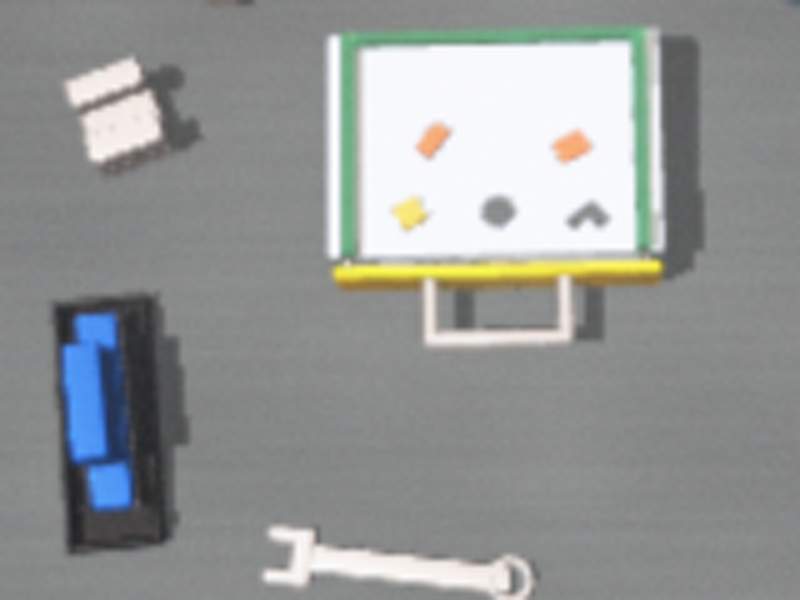

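The crop shows the plate front edge from (345,258) to (650,250), the handle bar from (427,340) to (570,337), and tray corners (55,302), (155,293), (165,540), (70,550). Chips are at (433,139), (571,146), (409,212), (498,211) and (588,214).

```bash
python3 - <<'E'
from h import *
c=dict(np.load('pics/top0.npz'))
f=lambda x,y,z:ray(c,x/5+169.6,y/5+169.6,z)
P={'rimFL':(342,256,82),'rimFR':(652,249,82),'rimBL':(342,34,82),'rimBR':(648,27,82),'pltFL':(357,258,72),'pltFR':(638,250,72),'panL':(334,275,58),'panR':(662,268,58),
'hL':(427,340,46),'hR':(571,338,46),'t1':(54,302,18),'t2':(155,293,18),'t3':(166,541,18),'t4':(70,552,18),
'g1':(62,346,89),'g2':(100,344,89),'g3':(108,458,89),'g4':(70,462,89),'b1':(75,315,33),'b2':(116,313,33),'b3':(132,506,33),'b4':(92,511,33),
'wl':(270,555,5),'wr':(530,580,5),'c0':(571,146,76),'c1':(409,212,76),'c2':(588,214,76),'c3':(498,211,76),'c4':(433,139,76)}
for k,v in P.items(): print(k,f(*v))
E
```

```text
rimFL [577.  158.2  82. ]
rimFR [579.5 -44.3  82. ]
rimBL [727.4 159.9  82. ]
rimBR [729.7 -44.   82. ]
pltFL [577.4 149.5  72. ]
pltFR [580.7 -35.3  72. ]
panL [568.7 166.1  58. ]
panR [571.  -51.3  58. ]
hL [526.3 105.1  46. ]
hR [526.7   9.5  46. ]
t1 [559.1 361.1  18. ]
t2 [564.6 292.4  18. ]
t3 [397.2 280.6  18. ]
t4 [390.6 344.4  18. ]
g1 [518.6 338.   89. ]
g2 [519.7 313.4  89. ]
g3 [446.  305.9  89. ]
g4 [443.7 330.2  89. ]
b1 [547.7 343.   33. ]
b2 [548.7 315.4  33. ]
b3 [419.5 300.9  33. ]
b4 [416.5 327.3  33. ]
wl [388.  212.9   5. ]
wr [369.9  38.7   5. ]
c0 [650.4   8.   76. ]
c1 [607.1 115.1  76. ]
c2 [604.4  -2.8  76. ]
c3 [607.1  56.5  76. ]
c4 [656.3  99.4  76. ]
```

>>> play_rows(
  plan=[
    [25,-29,0,0,0,0.022,-1],
    [25,-29,0,0,0,0.022,-1],
    [25,-29,0,0,0,0.022,-1],
    [25,-29,0,0,0,0.022,-1],
    [25,-29,0,0,0,0.022,-1],
  ],
)

```text
time_s: 0.52
eef_pos: [290.4, 350.0, 228.7]
ee_rot: [-0.002, 0.099, 0.995, -0.001]
force: [0.1, -0.4, 0.5]
grip_width: 0.304
```

>>> play_rows(
  plan=[
    [25,-29,0,0,0,0.022,-1],
    [25,-29,0,0,0,0.022,-1],
    [25,-29,0,0,0,0.022,-1],
    [25,-29,0,0,0,0.022,-1],
    [25,-29,0,0,0,0.022,-1],
  ],
)

```text
time_s: 0.93
eef_pos: [418.9, 196.4, 228.2]
ee_rot: [-0.002, 0.041, 0.999, -0.002]
force: [0.7, 0.8, -0.4]
grip_width: -0.006
```

>>> play_rows(
  plan=[
    [25,-29,0,0,0,0.022,-1],
    [25,-29,0,0,0,0.022,-1],
    [25,-29,0,0,0,0.022,-1],
    [25,-29,0,0,0,0.022,-1],
    [0,0,0,0,0,0,-1],
  ],
)

```text
time_s: 1.35
eef_pos: [525.0, 68.1, 226.6]
ee_rot: [-0.003, -0.003, 1.0, -0.002]
force: [0.3, 0.8, -0.4]
grip_width: 0.002
```

>>> play_rows(
  plan=[
    [12,-6,-20,0,0,0,-1],
    [12,-5,-30,0,0,0,-1],
    [0,0,-35,0,0,0,-1],
    [0,0,-25,0,0,0,-1],
    [0,0,0,0,0,0,-1],
  ],
)

```text
time_s: 1.77
eef_pos: [550.6, 54.1, 112.2]
ee_rot: [-0.002, -0.001, 1.0, -0.002]
force: [-0.5, 0.6, 0.2]
grip_width: -0.0
```

```bash
python3 - <<'E'
from h import *
st(); c=cap('scene','s1'); i=c['img']
cv2.imwrite('pics/s1c.png',cv2.resize(i[150:300,220:420],(800,600),interpolation=cv2.INTER_CUBIC))
E
```

```text
{'time_s': 1.767, 'joints': [-0.112, 0.496, 1.56, -0.005, 1.089, -1.681], 'dq': [0.001, -0.03, -0.039, 0.001, 0.049, 0.003], 'tau': [-0.296, -47.59, -24.223, -0.018, -0.869, -0.007], 'eef_pos': [550.624, 54.125, 112.229], 'ee_rot': [-0.002, -0.001, 1.0, -0.002], 'force': [-0.461, 0.639, 0.167], 'wrist_torque': [-0.026, 0.1, -0.031], 'grip_width': -0.0}
```

View pics/s1c.png

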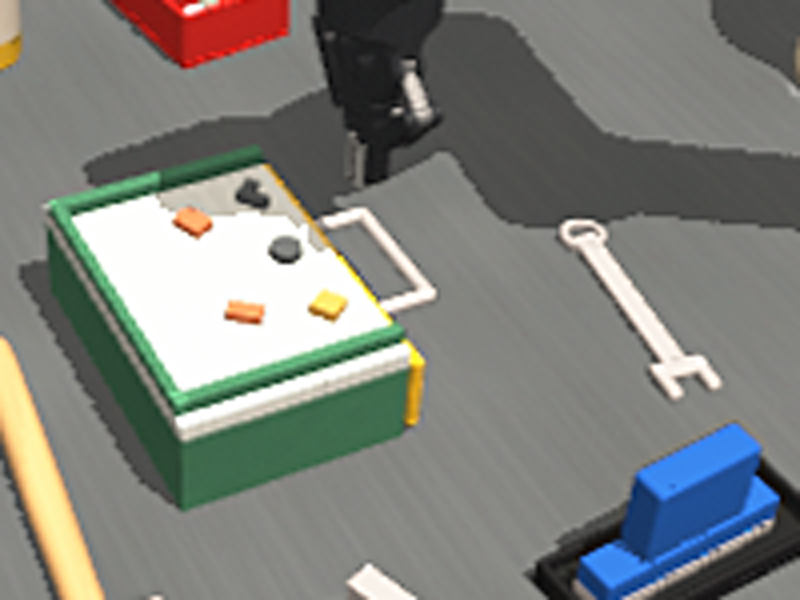

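The shut fingertip is at crop (370,182) and the bar runs from (362,212) to (433,293). I'll cross-check the handle with this camera.

```bash
python3 - <<'E'
from h import *
c=dict(np.load('pics/s1.npz'))
f=lambda x,y,z:ray(c,x/4+219.6,y/4+149.6,z)
print(f(362,212,51),f(433,293,51),'tip',f(372,184,112),'panelR',f(268,166,58),'panelL',f(420,365,58))
E
```

```text
[529.5  15.1  51. ] [526.4 106.2  51. ] tip [549.1  58.1 112. ] panelR [569.7 -47.9  58. ] panelL [570.5 166.9  58. ]
```

>>> play_rows(
  plan=[
    [-1,2,-25,0,0,0,-1],
    [0,0,-25,0,0,0,-1],
    [0,0,-20,0,0,0,-1],
    [0,0,-12,0,0,0,-1],
    [0,0,0,0,0,0,-1],
  ],
)

```text
time_s: 2.23
eef_pos: [554.8, 57.1, 39.4]
ee_rot: [0.006, -0.002, 1.0, -0.003]
force: [-0.3, 0.4, -0.4]
grip_width: 0.002
```

>>> play_rows(
  plan=[
    [-8,0,0,0,0,0,-1],
    [-8,0,0,0,0,0,-1],
    [-10,0,0,0,0,0,-1],
    [-10,0,0,0,0,0,-1],
    [-10,0,0,0,0,0,-1],
  ],
)

```text
time_s: 2.65
eef_pos: [514.0, 57.3, 49.3]
ee_rot: [0.015, -0.002, 1.0, -0.004]
force: [2.8, -1.2, 1.0]
grip_width: -0.001
```

>>> play_rows(
  plan=[
    [0,0,-8,0,0.03,0,-1],
    [0,0,-8,0,0,0,-1],
    [0,0,0,0,0,0,-1],
  ],
)

```text
time_s: 2.9
eef_pos: [515.5, 57.4, 38.3]
ee_rot: [0.004, -0.002, 1.0, -0.004]
force: [-0.4, 0.6, 0.2]
grip_width: -0.004
```

```bash
python3 - <<'E'
from h import *
st(); c=cap('scene','s2'); i=c['img']
cv2.imwrite('pics/s2c.png',cv2.resize(i[150:300,220:420],(800,600),interpolation=cv2.INTER_CUBIC))
E
```

```text
{'time_s': 2.9, 'joints': [-0.111, 0.536, 1.732, -0.01, 0.865, -1.68], 'dq': [-0.001, -0.029, -0.043, -0.003, 0.043, 0.004], 'tau': [-0.13, -45.384, -20.105, -0.027, -0.258, 0.007], 'eef_pos': [515.547, 57.442, 38.28], 'ee_rot': [0.004, -0.002, 1.0, -0.004], 'force': [-0.368, 0.617, 0.21], 'wrist_torque': [0.001, 0.006, -0.003], 'grip_width': -0.004}
```

View pics/s2c.png

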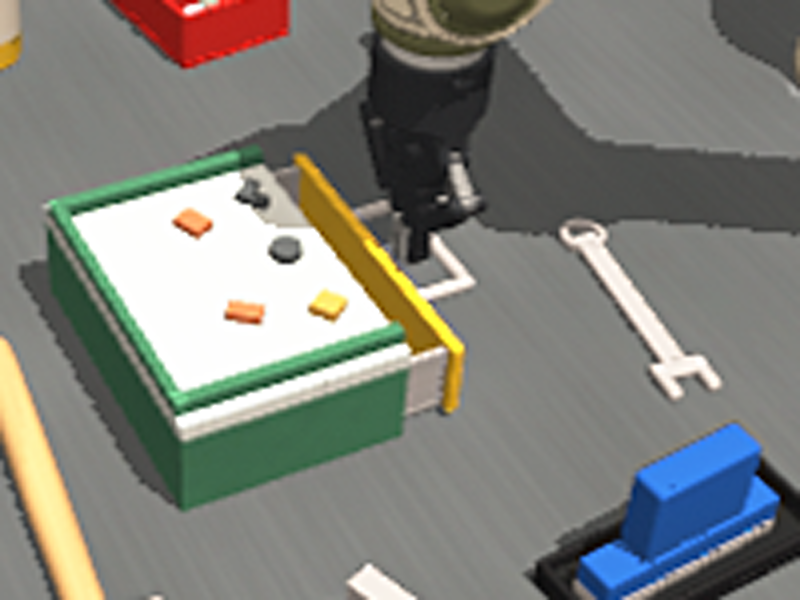

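The drawer is about 28 mm out and still hooked; the fingers are inside the handle loop. I'll continue, with compensation for the upward drift.

>>> play_rows(
  plan=[
    [0,0,-8,0,0.005,0,-1],
    [-8,0,-2,0,0.003,0,-1],
    [-8,0,-2,0,0.003,0,-1],
    [-8,0,-2,0,0.003,0,-1],
    [-8,0,-2,0,0.003,0,-1],
  ],
)

```text
time_s: 3.37
eef_pos: [484.7, 57.1, 23.3]
ee_rot: [-0.001, -0.002, 1.0, -0.005]
force: [1.7, 0.4, 1.9]
grip_width: 0.003
```

>>> play_rows(
  plan=[
    [-8,0,-2,0,0.003,0,-1],
    [-8,0,-2,0,0.003,0,-1],
    [-6,0,-1,0,0.003,0,-1],
  ],
)

```text
time_s: 3.62
eef_pos: [459.6, 57.1, 17.9]
ee_rot: [-0.006, -0.002, 1.0, -0.005]
force: [2.2, 0.2, 1.5]
grip_width: -0.004
```

>>> play_rows(
  plan=[
    [-4,0,4,0,-0.005,0,-1],
    [-4,0,4,0,-0.005,0,-1],
    [-4,0,2,0,0,0,-1],
    [-4,0,0,0,0,0,-1],
  ],
)

```text
time_s: 3.95
eef_pos: [456.8, 55.9, 30.2]
ee_rot: [0.02, -0.0, 1.0, -0.006]
force: [21.7, 3.3, -13.4]
grip_width: -0.001
```

>>> play_rows(
  plan=[
    [-4,0,-2,0,0.02,0,-1],
    [-4,0,-2,0,0.01,0,-1],
    [-3,0,0,0,0,0,-1],
  ],
)

```text
time_s: 4.2
eef_pos: [457.0, 55.7, 30.8]
ee_rot: [0.021, 0.001, 1.0, -0.006]
force: [14.3, 2.2, -10.2]
grip_width: 0.001
```

```bash
python3 - <<'E'
from h import *
st(); c=cap('scene','s3'); i=c['img']
cv2.imwrite('pics/s3c.png',cv2.resize(i[150:300,220:420],(800,600),interpolation=cv2.INTER_CUBIC))
E
```

```text
{'time_s': 4.2, 'joints': [-0.131, 0.439, 1.934, -0.009, 0.726, -1.692], 'dq': [-0.009, -0.074, 0.072, 0.015, -0.11, -0.013], 'tau': [0.183, -40.364, -12.537, -0.568, 3.595, 0.033], 'eef_pos': [457.012, 55.709, 30.797], 'ee_rot': [0.021, 0.001, 1.0, -0.006], 'force': [14.347, 2.231, -10.249], 'wrist_torque': [0.279, -2.341, 0.05], 'grip_width': 0.001}
```

View pics/s3c.png

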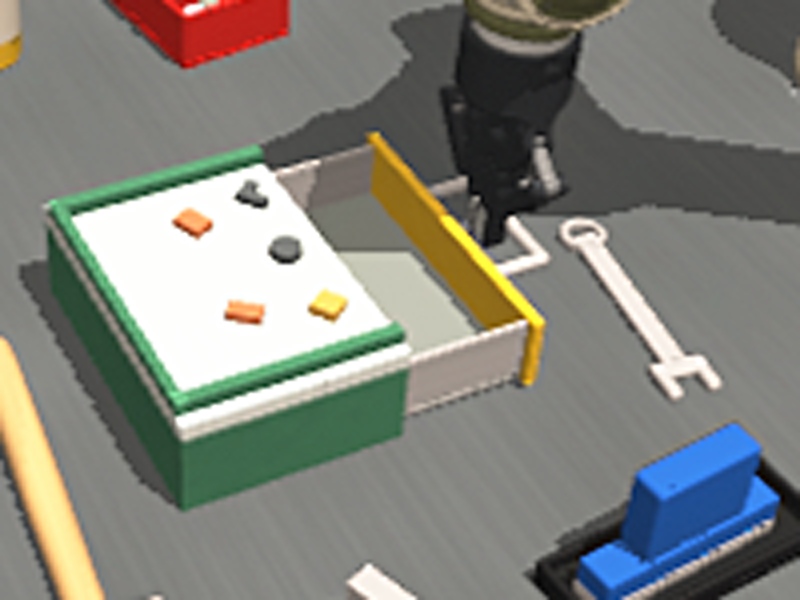

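```bash
python3 - <<'E'
from h import *
c=dict(np.load('pics/s1.npz'))
f=lambda x,y,z:ray(c,x/4+219.6,y/4+149.6,z)
print(f(373,134,58),f(541,322,58),f(548,258,51), f(268,166,58))
E
```

```text
[486.1 -51.6  58. ] [482.6 163.8  58. ] [440.3 106.6  51. ] [569.7 -47.9  58. ]
```

>>> play_rows(
  plan=[
    [6,0,0,0,0.02,0,-1],
    [2,1,10,0,0.01,0,-1],
    [0,0,30,0,0,0,-1],
    [0,0,40,0,0,0,-1],
    [0,0,40,0,0,0,-1],
  ],
)

```text
time_s: 4.67
eef_pos: [457.4, 57.5, 147.9]
ee_rot: [-0.004, 0.001, 1.0, -0.005]
force: [0.5, -0.8, -0.3]
grip_width: 0.001
```

>>> play_rows(
  plan=[
    [4,38,0,0,0,0.018,0.5],
    [4,38,0,0,0,0.018,0.5],
    [4,38,0,0,0,0.018,0.5],
    [4,38,0,0,0,0.018,0.5],
    [4,38,0,0,0,0.018,0.5],
  ],
)

```text
time_s: 5.08
eef_pos: [477.4, 248.2, 157.3]
ee_rot: [0.001, -0.04, 0.999, -0.006]
force: [0.9, -0.3, 0.6]
grip_width: 0.708
```

>>> play_rows(
  plan=[
    [4,38,0,0,0,0.018,0.5],
    [1,30,0,0,0,0,0.5],
    [0,10,0,0,0,0,0.5],
    [0,0,0,0,0,0,0.5],
  ],
)

```text
time_s: 5.42
eef_pos: [477.8, 335.0, 155.7]
ee_rot: [-0.001, -0.053, 0.999, -0.006]
force: [-0.2, 0.0, -0.3]
grip_width: 0.749
```

>>> play_rows(
  plan=[
    [5,-13,0,0.012,0,0,0.3],
    [0,0,-20,0,0,0,0.3],
    [0,0,-20,0,0,0,0.3],
    [0,0,0,0,0,0,0.3],
    [0,0,0,0,0,0,0.3],
  ],
)

```text
time_s: 5.83
eef_pos: [481.1, 316.2, 114.6]
ee_rot: [-0.003, -0.052, 0.999, -0.001]
force: [0.1, -0.1, 0.4]
grip_width: 0.654
```

```bash
python3 - <<'E'
from h import *
st(); c=cap('scene','s4'); i=c['img']
cv2.imwrite('pics/s4c.png',cv2.resize(i[200:320,320:480],(800,600),interpolation=cv2.INTER_CUBIC))
E
```

```text
{'time_s': 5.833, 'joints': [0.378, 0.538, 1.484, -0.0, 1.126, -1.297], 'dq': [-0.023, 0.007, 0.046, -0.004, -0.01, -0.009], 'tau': [0.152, -46.741, -22.211, 0.001, -0.061, 0.001], 'eef_pos': [481.075, 316.18, 114.642], 'ee_rot': [-0.003, -0.052, 0.999, -0.001], 'force': [0.079, -0.113, 0.405], 'wrist_torque': [0.019, 0.0, 0.047], 'grip_width': 0.654}
```

View pics/s4c.png

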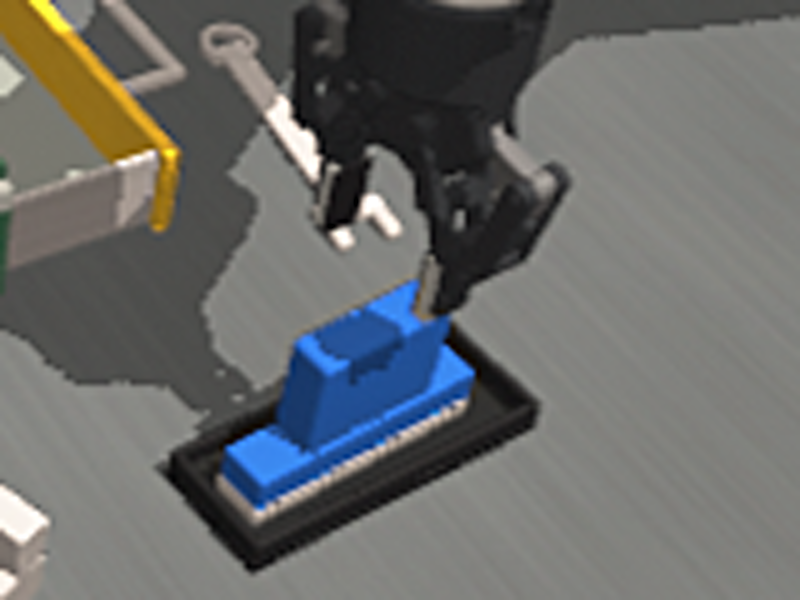

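The open jaws stand above the grip, at crop (340,215) and (430,310), straddling it. I'll correct by +1.5/+5.5 mm and descend.

>>> play_rows(
  plan=[
    [1,5,0,0,0,0,0.3],
    [0,0,-20,0,0,0,0.3],
    [0,0,-20,0,0,0,0.3],
    [0,0,-15,0,0,0,0.3],
    [0,0,-8,0,0,0,0.3],
  ],
)

```text
time_s: 6.3
eef_pos: [485.6, 322.2, 57.2]
ee_rot: [0.003, -0.052, 0.999, 0.001]
force: [0.4, -0.1, -0.5]
grip_width: 0.651
```

>>> play_rows(
  plan=[
    [0,0,0,0,0,0,0.3],
    [0,0,0,0,0,0,0.3],
  ],
)

```text
time_s: 6.47
eef_pos: [485.6, 322.4, 57.3]
ee_rot: [0.002, -0.052, 0.999, 0.001]
force: [0.4, 0.1, 0.0]
grip_width: 0.648
```

>>> play_rows(
  plan=[
    [-3,0,-9,0,0.004,0,0.3],
    [0,0,-2,0,0,0,0.3],
    [0,0,0,0,0,0,0.3],
  ],
)

```text
time_s: 6.72
eef_pos: [483.5, 323.1, 48.0]
ee_rot: [0.002, -0.052, 0.999, 0.001]
force: [0.3, -0.6, 0.1]
grip_width: 0.648
```

>>> play_rows(
  plan=[
    [0,0,0,0,0,0,-1],
    [0,0,0,0,0,0,-1],
    [0,0,0,0,0,0,-1],
    [0,0,0,0,0,0,-1],
    [0,0,0,0,0,0,-1],
  ],
  grip_force=80,
)

```text
time_s: 7.13
eef_pos: [483.9, 323.2, 48.9]
ee_rot: [0.003, -0.052, 0.999, 0.002]
force: [0.3, 0.2, -2.0]
grip_width: 0.273
```

>>> play_rows(
  plan=[
    [0,0,15,0,0,0,-1],
    [0,0,25,0,0,0,-1],
    [0,0,30,0,0,0,-1],
    [0,0,30,0,0,0,-1],
    [0,0,10,0,0,0,-1],
  ],
)

```text
time_s: 7.55
eef_pos: [480.1, 321.5, 157.8]
ee_rot: [-0.003, -0.052, 0.999, -0.0]
force: [-0.3, 0.1, -2.8]
grip_width: 0.268
```

>>> play_rows(
  plan=[
    [15,-17,0,0,0,-0.119,-1],
    [15,-17,0,0,0,-0.119,-1],
    [15,-17,0,0,0,-0.119,-1],
    [15,-17,0,0,0,-0.119,-1],
    [15,-17,0,0,0,-0.119,-1],
  ],
)

```text
time_s: 7.97
eef_pos: [554.9, 237.1, 161.1]
ee_rot: [-0.002, 0.251, 0.968, 0.001]
force: [-0.3, 0.4, -2.7]
grip_width: 0.274
```

>>> play_rows(
  plan=[
    [15,-17,0,0,0,-0.119,-1],
    [15,-17,0,0,0,-0.119,-1],
    [15,-17,0,0,0,-0.119,-1],
    [15,-17,0,0,0,-0.119,-1],
    [15,-17,0,0,0,-0.119,-1],
  ],
)

```text
time_s: 8.38
eef_pos: [631.7, 147.2, 158.7]
ee_rot: [-0.004, 0.537, 0.844, 0.001]
force: [-0.4, 0.3, -2.5]
grip_width: 0.273
```

>>> play_rows(
  plan=[
    [15,-17,0,0,0,-0.119,-1],
    [15,-17,0,0,0,-0.119,-1],
    [15,-17,0,0,0,-0.119,-1],
    [0,0,0,0,0,0,-1],
    [0,0,0,0,0,0,-1],
  ],
)

```text
time_s: 8.8
eef_pos: [679.2, 89.0, 154.6]
ee_rot: [-0.006, 0.688, 0.725, -0.001]
force: [-1.2, 0.4, -3.0]
grip_width: 0.272
```

```bash
cat >> h.py <<'E'
from scipy.spatial.transform import Rotation as Ro
def delta(p,yaw,s=None):
    s=s or sense(); w,x,y,z=s['ee_rot']; R=Ro.from_quat([x,y,z,w])
    yv=np.array([np.cos(yaw),np.sin(yaw),0]); zv=np.array([0,0,-1.]); T=Ro.from_matrix(np.c_[np.cross(yv,zv),yv,zv])
    print('d',(np.array(p)-s['eef_pos']).round(1),'rot',(T*R.inv()).as_rotvec().round(4))
E
python3 - <<'E'
from h import *
delta([694,80,150],0.01)
c=cap('top','t5'); i=c['img']
cv2.imwrite('pics/t5c.png',cv2.resize(i[160:280,200:360],(800,600),interpolation=cv2.INTER_CUBIC))
E
```

```text
d [14.8 -9.  -4.6] rot [-0.0077 -0.0095 -0.0427]
```

>>> play_rows(
  plan=[
    [8,-5,-3,-0.004,-0.005,-0.021,-1],
    [7,-4,-2,-0.004,-0.005,-0.021,-1],
    [0,0,0,0,0,0,-1],
  ],
)

```text
time_s: 9.1
eef_pos: [694.2, 81.0, 148.8]
ee_rot: [0.0, 0.703, 0.711, -0.0]
force: [-1.3, 0.1, -3.9]
grip_width: 0.271
```

```bash
python3 - <<'E'
from h import *
delta([694,80,150],0.01)
c=cap('top','t6'); i=c['img']
cv2.imwrite('pics/t6c.png',cv2.resize(i[160:280,200:360],(800,600),interpolation=cv2.INTER_CUBIC))
c=cap('scene','s6'); i=c['img']
cv2.imwrite('pics/s6c.png',cv2.resize(i[130:280,200:400],(800,600),interpolation=cv2.INTER_CUBIC))
E
```

```text
d [-0.2 -1.   1.2] rot [ 0.0013 -0.     -0.0017]
```

View pics/s6c.png

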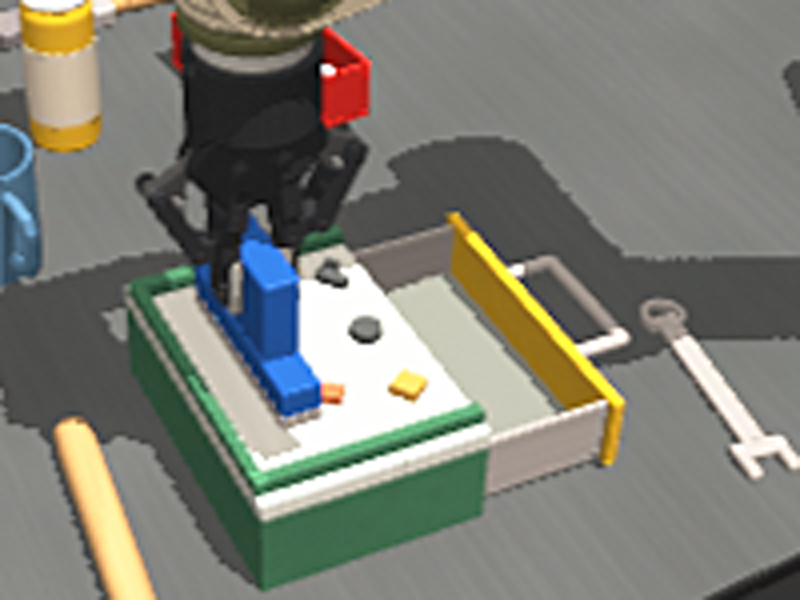

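The scraper hangs over the plate, parallel to the front edge, with its left blade end near crop (280–320, 412). I'll check that end against the prediction.

```bash
python3 - <<'E'
from h import *
c=dict(np.load('pics/s6.npz'))
f=lambda x,y,z:ray(c,x/4+199.6,y/4+129.6,z)
print(f(281,419,105),f(321,408,105),f(320,378,133),f(279,390,133))
for p in ([707,146.4,105],[681,146.4,105],[681,146.4,133],[707,146.4,133]):
  u,v=pix(c,p); print(((u-199.6)*4).round(),((v-129.6)*4).round())
E
```

```text
[702.5 138.3 105. ] [677.6 139.2 105. ] [680.8 143.6 133. ] [706.1 143.5 133. ]
279.0 430.0
321.0 417.0
322.0 381.0
280.0 394.0
```

>>> play_rows(
  plan=[
    [0,0,-15,0,0,0,-1],
    [0,0,-10,0,0,0,-1],
    [0,0,-4,0,0,0,-1],
    [0,0,0,0,0,0,-1],
  ],
)

```text
time_s: 9.53
eef_pos: [693.2, 83.0, 119.9]
ee_rot: [0.0, 0.701, 0.713, -0.0]
force: [-0.0, -0.4, -4.5]
grip_width: 0.272
```

```bash
python3 -c "
from h import *
delta([694,81,118],0.01)"
```

```text
d [ 0.8 -2.  -1.9] rot [ 0.0005  0.0005 -0.0063]
```

>>> play_rows(
  plan=[
    [0,-2,-3,0,0,-0.006,-1],
    [-6,0,0,0,0,0,-1],
    [-8,0,0,0,0,0,-1],
    [-8,0,0,0,0,0,-1],
  ],
)

```text
time_s: 9.87
eef_pos: [671.7, 80.8, 117.3]
ee_rot: [0.001, 0.704, 0.71, 0.001]
force: [-0.3, -0.4, -3.5]
grip_width: 0.268
```

```bash
python3 -c "
from h import *
delta([670,81,117.5],0.01)"
```

```text
d [-1.7  0.2  0.2] rot [0.0006 0.0026 0.0004]
```

>>> play_rows(
  plan=[
    [-7,0,0,0,0,0,-1],
    [-7,0,0,0,0,0,-1],
    [-7,0,0,0,0,0,-1],
    [-7,0,0,0,0,0,-1],
    [-7,0,0,0,0,0,-1],
  ],
)

```text
time_s: 10.28
eef_pos: [635.9, 80.2, 120.0]
ee_rot: [0.003, 0.704, 0.71, 0.002]
force: [0.3, 0.0, -3.6]
grip_width: 0.275
```

```bash
python3 -c "
from h import *
delta([640,81,117.5],0.01)"
```

```text
d [ 4.1  0.8 -2.5] rot [0.0011 0.0074 0.0016]
```

>>> play_rows(
  plan=[
    [-5,0,-3,0.001,0.007,0,-1],
    [-6,0,-1,0,0.001,0,-1],
    [-6,0,-1,0,0.001,0,-1],
    [-6,0,-1,0,0.001,0,-1],
    [-6,0,-1,0,0.001,0,-1],
  ],
)

```text
time_s: 10.7
eef_pos: [607.5, 79.6, 115.9]
ee_rot: [0.002, 0.704, 0.71, 0.002]
force: [4.4, 1.2, 4.8]
grip_width: 0.272
```

```bash
python3 -c "
from h import *
delta([586,81,117.5],0.01)"
```

```text
d [-21.5   1.4   1.6] rot [0.001  0.0056 0.0018]
```

>>> play_rows(
  plan=[
    [-5,1,2,0.001,0.005,0.001,-1],
    [-5,0,0,0,0,0,-1],
    [-4,0,-1,0,0,0,-1],
    [-4,0,0,0,0.002,0,-1],
    [-4,0,-1,0,0,0,-1],
  ],
)

```text
time_s: 11.12
eef_pos: [582.5, 80.8, 115.9]
ee_rot: [-0.001, 0.704, 0.71, -0.001]
force: [4.8, -0.5, 6.4]
grip_width: 0.269
```

>>> play_rows(
  plan=[
    [-3,0,0,0,0,0,-1],
    [0,0,0,0,0,0,-1],
  ],
)

```text
time_s: 11.28
eef_pos: [578.7, 80.8, 116.2]
ee_rot: [-0.001, 0.704, 0.71, -0.001]
force: [-1.0, -0.0, -1.6]
grip_width: 0.266
```

```bash
python3 - <<'E'
from h import *
delta([584,81,117.5],0.01)
c=cap('scene','s7'); i=c['img']
cv2.imwrite('pics/s7c.png',cv2.resize(i[130:280,200:400],(800,600),interpolation=cv2.INTER_CUBIC))
E
```

```text
d [5.3 0.2 1.3] rot [-0.     -0.0029  0.0006]
```

View pics/s7c.png

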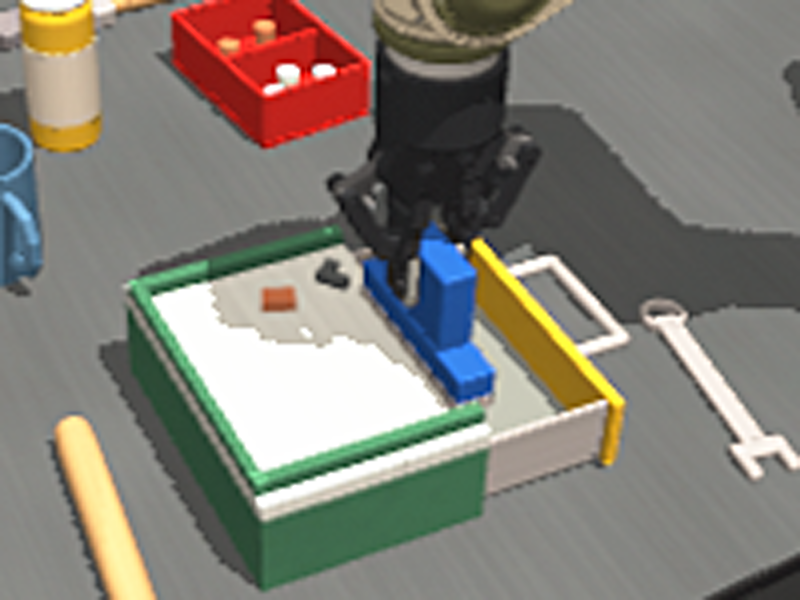

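Pass 1 cleared three chips. The remaining two are copper (279,299) and the L-shape (333,273). Next is pass 2 on the right side.

>>> play_rows(
  plan=[
    [0,0,15,0,0,0,-1],
    [0,0,22,0,0,0,-1],
    [15,-5,0,0,0,0,-1],
    [25,-10,0,0,0,0,-1],
    [25,-10,0,0,0,0,-1],
  ],
)

```text
time_s: 11.75
eef_pos: [640.3, 57.7, 153.1]
ee_rot: [-0.006, 0.703, 0.711, -0.004]
force: [1.4, -0.4, -3.0]
grip_width: 0.273
```

>>> play_rows(
  plan=[
    [25,-10,0,0,0,0,-1],
    [15,-5,0,0,0,0,-1],
    [8,0,0,0,0,0,-1],
    [0,0,0,0,0,0,-1],
    [0,0,0,0,0,0,-1],
  ],
)

```text
time_s: 12.17
eef_pos: [691.7, 39.5, 148.3]
ee_rot: [-0.009, 0.704, 0.71, -0.006]
force: [0.7, 0.6, -4.4]
grip_width: 0.272
```

```bash
python3 -c "
from h import *
delta([694,40,119],0.01)"
```

```text
d [  2.3   0.5 -29.3] rot [-0.0032 -0.0213  0.0017]
```

>>> play_rows(
  plan=[
    [2,0,0,-0.003,-0.021,0.002,-1],
    [0,0,-15,0,0,0,-1],
    [0,0,-9,0,0,0,-1],
    [0,0,-4,0,0,0,-1],
    [0,0,0,0,0,0,-1],
  ],
)

```text
time_s: 12.58
eef_pos: [690.5, 40.8, 118.1]
ee_rot: [-0.002, 0.703, 0.711, -0.001]
force: [-0.2, 0.7, -3.4]
grip_width: 0.27
```

```bash
python3 -c "
from h import *
delta([694,40,117.5],0.01)"
```

```text
d [ 3.5 -0.8 -0.6] rot [-0.001  -0.0047 -0.0014]
```

>>> play_rows(
  plan=[
    [-6,-1,0,0,-0.005,0,-1],
    [-7,0,0,0,0,0,-1],
    [-7,0,0,0,0,0,-1],
    [-7,0,-1,0,0.001,0,-1],
    [-7,0,-1,0,0.001,0,-1],
  ],
)

```text
time_s: 13.0
eef_pos: [655.3, 40.3, 117.7]
ee_rot: [-0.001, 0.703, 0.711, 0.0]
force: [-1.1, -0.2, -3.6]
grip_width: 0.27
```

>>> play_rows(
  plan=[
    [-7,0,0,0,0.001,0,-1],
    [-7,0,-1,0,0.001,0,-1],
    [-7,0,0,0,0.001,0,-1],
    [-6,0,-1,0,0.001,0,-1],
  ],
)

```text
time_s: 13.33
eef_pos: [626.9, 40.7, 118.3]
ee_rot: [-0.001, 0.703, 0.712, -0.0]
force: [0.2, -0.3, -3.1]
grip_width: 0.271
```

```bash
python3 -c "
from h import *
delta([584,40,117],0.01)"
```

```text
d [-42.9  -0.7  -1.3] rot [-0.0009 -0.0019 -0.0025]
```

>>> play_rows(
  plan=[
    [-6,0,-1,0,0,0,-1],
    [-6,0,-1,0,0.001,0,-1],
    [-6,0,-1,0,0.001,0,-1],
    [-5,0,0,0,0,0,-1],
    [-5,0,-1,0,0.001,0,-1],
  ],
)

```text
time_s: 13.75
eef_pos: [597.3, 40.8, 115.9]
ee_rot: [-0.0, 0.702, 0.712, -0.0]
force: [3.9, 0.6, 4.2]
grip_width: 0.268
```

>>> play_rows(
  plan=[
    [-5,0,0,0,0,0,-1],
    [-5,0,0,0,0,0,-1],
    [-5,0,0,0,0,0,-1],
    [-5,0,0,0,0,0,-1],
    [0,0,0,0,0,0,-1],
  ],
)

```text
time_s: 14.17
eef_pos: [574.4, 40.7, 116.1]
ee_rot: [-0.0, 0.702, 0.712, -0.0]
force: [-1.3, -0.2, -2.3]
grip_width: 0.271
```

>>> play_rows(
  plan=[
    [0,0,15,0,0,0,-1],
    [5,5,25,0,0,0,-1],
    [30,20,10,0,0,0,-1],
    [30,20,0,0,0,0,-1],
    [0,0,0,0,0,0,-1],
  ],
)

```text
time_s: 14.58
eef_pos: [638.3, 86.9, 166.9]
ee_rot: [-0.004, 0.704, 0.71, -0.002]
force: [-0.0, 0.1, -2.9]
grip_width: 0.27
```

```bash
python3 - <<'E'
from h import *
delta([483.9,323.2,150],1.571+.104)
a=cap('scene','s8')['img'][150:270,230:350]; b=cap('top','t8')['img'][180:270,220:310]
cv2.imwrite('pics/s8c.png',np.hstack([cv2.resize(a,(400,400),interpolation=cv2.INTER_CUBIC),cv2.resize(b,(400,400),interpolation=cv2.INTER_CUBIC)]))
E
```

```text
d [-154.4  236.3  -16.9] rot [ 0.0057 -0.0077  1.6654]
```

View pics/s8c.png

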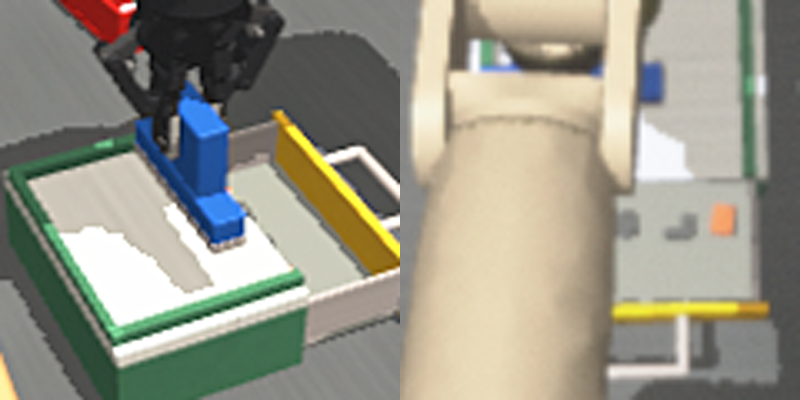

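The disc, the L-shape and a copper chip are visible in the drawer, and the visible plate area is clear. I'll move to the tray and then check the rest from the top.

>>> play_rows(
  plan=[
    [-11,17,0,0,0,0.119,-1],
    [-11,17,0,0,0,0.119,-1],
    [-11,17,0,0,0,0.119,-1],
    [-11,17,0,0,0,0.119,-1],
    [-11,17,0,0,0,0.119,-1],
  ],
)

```text
time_s: 15.1
eef_pos: [575.6, 165.8, 163.6]
ee_rot: [-0.005, 0.458, 0.889, -0.008]
force: [0.1, 1.2, -3.0]
grip_width: 0.27
```

>>> play_rows(
  plan=[
    [-11,17,0,0,0,0.119,-1],
    [-11,17,0,0,0,0.119,-1],
    [-11,17,0,0,0,0.119,-1],
    [-11,17,0,0,0,0.119,-1],
    [-11,17,0,0,0,0.119,-1],
  ],
)

```text
time_s: 15.52
eef_pos: [512.8, 250.2, 162.2]
ee_rot: [-0.005, 0.164, 0.986, -0.011]
force: [-0.3, 0.1, -3.2]
grip_width: 0.269
```

>>> play_rows(
  plan=[
    [-11,17,0,0,0,0.119,-1],
    [-11,17,0,0,0,0.119,-1],
    [-11,17,0,0,0,0.119,-1],
    [0,0,0,0,0,0,-1],
    [0,0,0,0,0,0,-1],
  ],
)

```text
time_s: 15.93
eef_pos: [471.8, 301.8, 161.2]
ee_rot: [-0.006, -0.025, 1.0, -0.013]
force: [0.4, -0.7, -3.5]
grip_width: 0.267
```

```bash
python3 - <<'E'
from h import *
delta([480,322,110],1.571+.09)
a=cap('scene','s9')['img'][150:270,230:350]; b=cap('top','t9')['img'][180:270,220:310]
cv2.imwrite('pics/s9c.png',np.hstack([cv2.resize(a,(400,400),interpolation=cv2.INTER_CUBIC),cv2.resize(b,(400,400),interpolation=cv2.INTER_CUBIC)]))
E
```

```text
d [  8.2  20.2 -51.2] rot [ 0.0267 -0.0107  0.0393]
```

View pics/s9c.png

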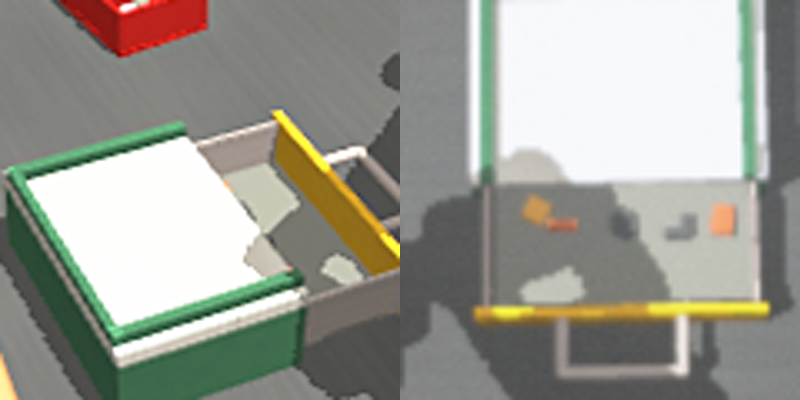

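All five chips are in the drawer and the plate is bare. I'll align over the tray and lower.

>>> play_rows(
  plan=[
    [4,10,-10,0.013,-0.005,0.02,-1],
    [4,10,-15,0.013,-0.005,0.02,-1],
    [0,0,-15,0,0,0,-1],
    [0,0,0,0,0,0,-1],
  ],
)

```text
time_s: 16.37
eef_pos: [483.2, 320.5, 118.5]
ee_rot: [0.001, -0.042, 0.999, 0.002]
force: [-0.7, -0.5, -4.6]
grip_width: 0.271
```

```bash
python3 -c "
from h import *
delta([480,321.5,80],1.571+.09)"
```

```text
d [ -3.2   1.  -38.5] rot [-0.0032  0.0022  0.0057]
```

>>> play_rows(
  plan=[
    [-3,1,-12,-0.003,0.002,0.005,-1],
    [-1,0,-15,0,0.001,0,-1],
    [-1,0,-10,0,0.001,0,-1],
    [0,0,0,0,0,0,-1],
  ],
)

```text
time_s: 16.7
eef_pos: [480.0, 320.5, 79.5]
ee_rot: [-0.001, -0.043, 0.999, 0.001]
force: [-0.1, 0.3, -2.8]
grip_width: 0.268
```

```bash
python3 -c "
from h import *
delta([480,321.5,49.5],1.571+.09)"
```

```text
d [  0.   1. -30.] rot [-0.0013 -0.0017  0.0046]
```

>>> play_rows(
  plan=[
    [0,1,-9,0,0,0.003,-1],
    [0,0,-9,0,0,0,-1],
    [0,0,-6,0,0,0,-1],
    [0,0,0,0,0,0,-1],
  ],
)

```text
time_s: 17.03
eef_pos: [481.4, 321.5, 54.7]
ee_rot: [0.0, -0.044, 0.999, 0.001]
force: [-0.5, -0.4, -3.2]
grip_width: 0.273
```

```bash
python3 -c "
from h import *
delta([480,321.5,49],1.571+.09)"
```

```text
d [-1.4  0.  -5.7] rot [-0.0025  0.0007  0.0027]
```

>>> play_rows(
  plan=[
    [-1,0,-4,0,0,0,-1],
    [0,0,-2,0,0,0,-1],
    [0,0,0,0,0,0,-1],
    [0,0,0,0,0,0,-1],
  ],
)

```text
time_s: 17.37
eef_pos: [480.7, 321.8, 49.2]
ee_rot: [0.001, -0.044, 0.999, 0.001]
force: [0.5, 0.4, -3.9]
grip_width: 0.272
```

>>> play_rows(
  plan=[
    [0,0,-1.5,0,0,0,-1],
    [0,0,0,0,0,0,-1],
  ],
)

```text
time_s: 17.53
eef_pos: [481.0, 322.0, 49.4]
ee_rot: [0.002, -0.044, 0.999, 0.002]
force: [0.4, 1.2, -3.2]
grip_width: 0.271
```

>>> play_rows(
  plan=[
    [-1,0,-2.5,0,0,0,-1],
    [0,0,-2.5,0,0,0,-1],
  ],
)

```text
time_s: 17.7
eef_pos: [481.2, 322.2, 48.8]
ee_rot: [0.003, -0.044, 0.999, 0.002]
force: [-17.0, -7.2, 32.8]
grip_width: 0.273
```

>>> play_rows(
  plan=[
    [0,0,0.5,0,0,0,-1],
    [0,0,0,0,0,0,-0.3],
    [0,0,0,0,0,0,0],
    [0,0,0,0,0,0,0.2],
    [0,0,0,0,0,0,0.2],
  ],
)

```text
time_s: 18.12
eef_pos: [482.4, 322.7, 50.9]
ee_rot: [0.006, -0.044, 0.999, 0.003]
force: [0.6, 0.0, -0.3]
grip_width: 0.6
```

>>> play_rows(
  plan=[
    [0,0,15,0,0,0,0.2],
    [0,0,25,0,0,0,0.2],
    [0,0,30,0,0,0,0.2],
    [0,0,40,0,0,0,0],
    [0,0,0,0,0,0,-1],
  ],
)

```text
time_s: 18.53
eef_pos: [480.9, 322.0, 162.3]
ee_rot: [0.003, -0.044, 0.999, 0.002]
force: [0.4, 0.9, 0.8]
grip_width: 0.374
```

```bash
python3 -c "
from h import *
delta([405,57,150],1.571+.01)"
```

```text
d [ -75.9 -265.   -12.3] rot [-0.0035  0.0059 -0.0776]
```

>>> play_rows(
  plan=[
    [-9,-33,0,0,0.001,-0.01,-1],
    [-9,-33,0,0,0.001,-0.01,-1],
    [-9,-33,0,0,0.001,-0.01,-1],
    [-9,-33,0,0,0.001,-0.01,-1],
    [-9,-33,0,0,0.001,-0.01,-1],
  ],
)

```text
time_s: 18.95
eef_pos: [435.5, 156.5, 163.2]
ee_rot: [0.005, -0.022, 1.0, 0.003]
force: [0.8, -1.0, -0.0]
grip_width: -0.003
```

>>> play_rows(
  plan=[
    [-9,-33,0,0,0.001,-0.01,-1],
    [-9,-33,0,0,0.001,-0.01,-1],
    [-9,-25,0,0,0,-0.005,-1],
    [0,0,0,0,0,0,-1],
    [0,0,0,0,0,0,-1],
  ],
)

```text
time_s: 19.37
eef_pos: [405.7, 57.2, 162.9]
ee_rot: [0.005, -0.006, 1.0, 0.003]
force: [0.7, 0.3, -0.0]
grip_width: 0.002
```

```bash
python3 -c "
from h import *
delta([405,57,38],1.571+.01)"
```

```text
d [  -0.7   -0.2 -124.9] rot [-0.0051  0.0096 -0.0013]
```

>>> play_rows(
  plan=[
    [0,0,-30,-0.005,0.009,0,-1],
    [0,0,-30,0,0,0,-1],
    [0,0,-30,0,0,0,-1],
    [0,0,-20,0,0,0,-1],
    [0,0,0,0,0,0,-1],
  ],
)

```text
time_s: 19.78
eef_pos: [408.6, 59.7, 50.4]
ee_rot: [0.005, -0.007, 1.0, -0.0]
force: [0.0, 0.3, 0.4]
grip_width: 0.001
```

```bash
python3 -c "
from h import *
delta([405,57,35],1.571+.01)"
```

```text
d [ -3.6  -2.7 -15.4] rot [ 0.0008  0.0098 -0.0036]
```

>>> play_rows(
  plan=[
    [0,-2,-15,0,0.01,0,-1],
    [4,0,0,0,0,0,-1],
    [5,0,0,0,0,0,-1],
    [5,0,0,0,0,0,-1],
    [5,0,0,0,0,0,-1],
  ],
)

```text
time_s: 20.2
eef_pos: [430.7, 60.2, 38.0]
ee_rot: [0.001, -0.009, 1.0, -0.0]
force: [-2.6, 0.8, -1.5]
grip_width: -0.003
```

>>> play_rows(
  plan=[
    [5,0,0,0,0,0,-1],
    [5,0,0,0,0,0,-1],
    [5,0,0,0,0,0,-1],
    [5,0,0,0,0,0,-1],
  ],
)

```text
time_s: 20.53
eef_pos: [453.1, 60.6, 39.8]
ee_rot: [0.001, -0.009, 1.0, -0.0]
force: [-2.4, 0.6, -2.3]
grip_width: -0.001
```

```bash
python3 -c "
from h import *
delta([511,57,35],1.571+.01)"
```

```text
d [57.9 -3.6 -4.8] rot [ 0.0008  0.0023 -0.0082]
```

>>> play_rows(
  plan=[
    [6,0,-3,0,0.002,-0.003,-1],
    [6,0,-2,0,0,-0.003,-1],
    [6,0,-1,0,0,0,-1],
    [6,0,-1,0,0,0,-1],
    [6,0,-1,0,0,0,-1],
  ],
)

```text
time_s: 20.95
eef_pos: [487.2, 60.5, 31.9]
ee_rot: [0.001, -0.006, 1.0, -0.001]
force: [-1.4, -1.0, 2.5]
grip_width: 0.003
```

>>> play_rows(
  plan=[
    [6,0,-1,0,0,0,-1],
    [5,0,-1,0,0,0,-1],
    [4,0,0,0,0,0,-1],
    [3,0,0,0,0,0,-1],
  ],
)

```text
time_s: 21.28
eef_pos: [508.0, 60.5, 29.4]
ee_rot: [0.001, -0.006, 1.0, -0.0]
force: [-1.9, 0.4, 1.6]
grip_width: -0.0
```

>>> play_rows(
  plan=[
    [3,0,1,0,0,0,-1],
    [3,0,1,0,0,0,-1],
    [3,0,1,0,0,0,-1],
    [3,0,1,0,0,0,-1],
  ],
)

```text
time_s: 21.62
eef_pos: [514.9, 60.6, 31.1]
ee_rot: [-0.007, -0.006, 1.0, -0.0]
force: [-18.0, -3.3, 4.2]
grip_width: -0.0
```

>>> play_rows(
  plan=[
    [3,0,0,0,0,0,-1],
    [3,0,0,0,0,0,-1],
    [2,0,0,0,0,0,-1],
  ],
)

```text
time_s: 21.87
eef_pos: [514.4, 60.7, 30.7]
ee_rot: [-0.02, -0.007, 1.0, -0.0]
force: [-11.2, -2.0, 9.9]
grip_width: -0.003
```

>>> play_rows(
  plan=[
    [-8,0,0,0,0,0,-1],
    [-10,0,0,0,0,0,-1],
    [-10,0,20,0,0,0,-1],
    [-10,0,30,0,0,0,-1],
    [-10,0,30,0,0,0,-1],
  ],
)

```text
time_s: 22.28
eef_pos: [464.4, 60.4, 109.3]
ee_rot: [-0.023, -0.007, 1.0, -0.0]
force: [0.6, -0.7, 0.7]
grip_width: -0.004
```

>>> play_rows(
  plan=[
    [-20,0,30,0,0,0,-1],
    [-20,0,30,0,0,0,-1],
    [-20,-30,20,0,0,0,-1],
    [0,-40,0,0,0,0,-1],
    [0,-40,0,0,0,0,-1],
  ],
)

```text
time_s: 22.7
eef_pos: [404.0, -47.7, 200.5]
ee_rot: [-0.014, -0.012, 1.0, -0.002]
force: [1.0, -0.8, -0.7]
grip_width: -0.003
```

```bash
python3 - <<'E'
from h import *
st()
a=cap('scene','s10')['img'][150:310,240:440]; b=cap('top','t10')['img'][170:290,170:320]
cv2.imwrite('pics/s10c.png',np.hstack([cv2.resize(a,(400,320),interpolation=cv2.INTER_CUBIC),cv2.resize(b,(400,320),interpolation=cv2.INTER_CUBIC)]))
E
```

```text
{'time_s': 22.7, 'joints': [-0.398, 0.095, 1.852, -0.016, 1.218, -1.987], 'dq': [-1.151, -0.004, -0.096, -0.037, 0.017, -1.163], 'tau': [8.703, -32.668, -23.267, -0.01, 0.388, 1.615], 'eef_pos': [403.985, -47.735, 200.532], 'ee_rot': [-0.014, -0.012, 1.0, -0.002], 'force': [0.955, -0.774, -0.675], 'wrist_torque': [-0.038, -0.081, 0.006], 'grip_width': -0.003}
```

View pics/s10c.png

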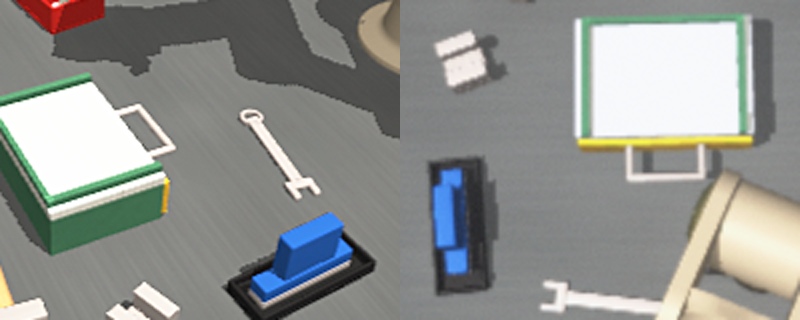

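```bash
python3 - <<'E'
from h import *
for n in('top0','t10'):
    i=cv2.imread(f'pics/{n}.png'); h=cv2.cvtColor(i,cv2.COLOR_BGR2HSV)[215:235,232:305]
    m=cv2.inRange(h,(22,150,100),(35,255,255)); v,u=np.nonzero(m); print(n,len(v),v.mean()+215,u.mean()+232)
E
```

```text
top0 153 224.0392156862745 268.7516339869281
t10 156 222.85897435897436 269.1730769230769
```

>>> play_rows(
  plan=[
    [0,0,0,0,0,0,-1],
    [0,0,0,0,0,0,-1],
  ],
)

```text
time_s: 22.97
eef_pos: [404.9, -52.0, 200.6]
ee_rot: [-0.013, -0.006, 1.0, -0.003]
force: [-1.3, 1.0, 0.5]
grip_width: -0.005
```

```bash
python3 -c "
from h import *
print(ctrl.finish_job())"
```

```text
the job is handed in; nothing more can be done
None
```

I did every step of the job in order and handed it in at about 23 s of the 72 s allowed. The hand-in gives no verdict, so what follows is from my own checks.

- **Drawer out:** I hooked the handle and pulled until the force rose to about 20 N, which I took as the stop. The cameras measured only 86 mm of travel, against 90 mm at the stop. The drawer seems to have started about 3–4 mm open, because it finished that much further in than at the start.
- **Wiping:** two passes with the scraper cleared the plate. The last top view before closing showed all five chips on the drawer floor and the plate bare.
- **Scraper:** I lowered it into its tray until it touched the floor, which briefly took about 33 N, then let go. The last picture shows it upright inside the tray.
- **Drawer shut:** I pushed it until it met the end with about 18 N. The yellow panel now sits about 1.2 pixels further in than at the start.
- **Everything else:** the wrench, V-block and bin look unmoved in the last pictures. I did not check the other bench items one by one. The arm is clear, and the force reading is down to noise.

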